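# Feel a reducer shaft's end float, set it mid-float and lock it

### The arm

A 6-joint arm with a two-finger parallel gripper is mounted at the origin on the work surface. World frame = base frame: x ahead of the robot, y to its left, z up, the work surface at z = 0. Lengths are in m, angles in degrees, forces in N, time in s.
With the tool pointing down it reaches from about 0.4 to 0.825 m from the base axis. Payload 7 kg.
Tool frame: the origin (TCP) lies at the very end of the fingers, on their centre line; the grasp point (between the pads) lies 19 mm behind it (r.hold_point_z is the distance from the TCP to the grasp point, in m); x points along the fingers, y is the direction in which the jaws open and shut, and the axes are right-handed (so a half turn about x gives the same grasp; the last joint's range is limited). The gripper opens to 88 mm and grips with 3 to 60 N. Pads are 19 mm wide; open, the fingers measure 130 mm over their backs; the gripper's body (78 mm by 193 mm) begins 47 mm behind the grasp point.
Start: joints at [-60.785, 20.546, 0.682, 0, -70.136, -16.507], TCP at [0.148, -0.658, 0.227] pointing down, gripper open.
Joint ranges: [-176.03, 176.03], [-82.01, 121.73], [-58.28, 71.71], [-173.87, 95.51], [-174.79, -0.11], [-173.66, 173.66]. Speed limits (degrees/s): [136.94, 136.94, 172.46, 180, 180, 180].

### API

Orientations are given as [roll, pitch, yaw] about the fixed x, y, z axes, in that order (R = Rz(yaw) Ry(pitch) Rx(roll)).
In Python, from plant import r gives the robot as it stands. The module is installed in compiled form; this text tells all that it offers.
- The arm moves only by the shell command python3 -m creep 'ROWS' [FORCE]. ROWS is JSON, a list of rows, each a list of 7 numbers: the turn, a rotation vector about the tool's x, y, z in rad, then the shift along the tool's x, y, z in cm, then the opening in per cent of the stroke, from 0 (shut) to 100 (fully open). In form: [[rx, ry, rz, x, y, z, fingers], ...]. A call has 1 to 8 rows; each row shifts and turns the commanded pose from where the row before left it, along the tool's axes as they then stand; what a row does not reach is not made up. A row lasts 1/10 s, in which the tool goes at most 50 mm and 8.59 degrees, less where a joint would pass 70% of its speed; a pose out of reach is approached as far as the arm can. A call is refused whole if a number of a shift passes 5 or a number of a turn 0.15, either way. A call with a gripper value outside its range is refused whole. The fingers move at their own pace and stop on an object; FORCE is the grip in N (left out, the last holds). Time passes only in rows, so rows that do not move let the fingers close. It gives the time, the measured TCP pose, the force and the opening at its end, in the units of the state.
- r.get_state(): the state, without advancing time (a new reading comes with each control period).
- r.capture(name): name is "side" or "top"; returns (picture, depth): 400x640x3 uint8, blue, green, red; 400x640 float32, m along the optical axis (not along the pixel's ray), 0 where there is no reading.
- r.camera_info(name): a dict with "fovy" (degrees; the focal length in pixels is half the picture's height over the tangent of half this angle, whatever the lens; pixels are square), "cx", "cy" (the principal point, pixels), "camera_from_world" (4x4, takes a point from world to camera coordinates). Camera axes: x right, y down, z forward; pixel columns grow to the right and rows downward; lengths in m; the calibration is good to about 2 mm. A picture is of the moment at which its call begins. camera_info takes no time and is no camera call.
- r.close_job(): hands the job in, once; it reports no verdict.
Trained networks look in the newest picture that a camera, given by its name, has taken for a name from the list of things; names that differ only in an ending like _2 or _b are one class to them, and where a whole thing is asked for, a point or a joint stands for the part that bears it (a point fixed in the world has none). Each returns a list of dicts, best first, with "score" (0 to 1); they miss things now and then, are a little off and sometimes report something else, mostly with a low value. They report only what shows in the picture. A call takes as long as a camera call.
- r.look_for(query, camera): "rect" ([left, top, right, bottom] in pixels, round what is visible of it).
- r.masks_of(query, camera): "pixels" (400x640 bool, what is visible of it) and "rect" ([left, top, right, bottom] in pixels, round what is visible of it).
The state is a dict: "time_s": time; "joints": joint angles; "qd": joint speeds; "joint_torque": joint torques, N m; "tcp_pos": TCP position; "eef_rot": TCP orientation; "contact_force": force on the tool from outside, world axes, zero at the start; "moment": the same for the moment, N m; "gripper_width": finger opening in m.
Only numpy, scipy, OpenCV 4.12 (cv2) and the standard library are available. Lean on these libraries where they do the work, as an engineer would, in place of code of your own. Each camera call takes 0.05 s, during which the arm holds its last target. There are 200 camera calls.

### The job

Check the end float of the blue gear reducer's output shaft by its bare metal hub: push it in until it comes up on the inner stop inside the housing and hold it there firmly for a moment (about 10 N, never as much as 40 N), then pull it out and hold it just as firmly against the outer stop, then set it halfway between the two stops that you felt and let go of it. After that throw the red-balled shaft lock lever on the housing fully over, away from you, leaving the shaft in the middle and the other things on the bench where they are.

Things in the scene. Friction and masses are not known exactly. Their poses are not given: they have to be found in the camera images.
- gearbox: The blue gear reducer, bolted to the bench; housing 126 x 186 mm, lid top 118 mm high. Origin on the bench, under the shaft's centre line. Its y axis is the shaft's axis, level, pointing out of the housing towards the hub (robot's left at yaw 0; the reducer is turned up to 0.45 rad either way); x points across the shaft, away from the robot at yaw 0; z up.
- axis (a point): Fixed point on the shaft's centre line, 75 mm above the bench, at the end face of the steel nose from which the shaft leaves the housing. Axes as for the gear reducer: y along the shaft, outwards; the housing lies on the -y side.
- hub (a point): Centre of the bare aluminium hub on the end of the shaft: a cylinder 44 mm in diameter, 50 mm long, about the shaft's axis (y, outwards), 75 mm above the bench, with free space under and beside it. A flange 68 mm in diameter, 10 mm thick, closes its outer end (25 to 35 mm outwards of this point); inwards a bare 24 mm shaft, 30 to 70 mm long, runs to the nose.
- shaft: The output shaft with its hub; this origin lies on the axis inside the housing, 165 mm inwards of the hub's centre. It does not turn; it slides only along its axis (y), with about 3 N of drag, and stays where left. Two rigid stops hidden in the housing limit it. The float between them (9 to 23 mm) and its place differ each time; it starts off both stops. Halfway must be met within 2 mm.
- lock (a joint): Shaft lock lever on top of the housing, at the end away from the hub. 0 rad: leaning to the reducer's -x side (towards the robot), unlocked; 1.0 rad: fully over to the +x side, locked. Stays where it is left; it takes about 1 N at the ball. It starts between 0 and 0.15.
- lock_tip (a point): Centre of the lever's red ball (26 mm in diameter), 80 mm from the lever's pivot on a 10 mm steel rod. The pivot axis is level, parallel to the shaft, 140 mm above the bench; the lever's plane is 145 mm inwards (-y) of axis. At 0 rad the ball is 38 mm to the -x side of the pivot and 70 mm above it, at 1.0 rad 38 mm to the +x side.
- wrench_mid (a point): Bystander: steel spanner 180 mm long lying flat, 8 mm high; its middle.
- bearing_mid (a point): Bystander: steel bearing ring 52 mm in diameter, 16 mm high; its centre.
- gear_mid (a point): Bystander: dark steel gear 68 mm in diameter, 26 mm high; its centre.
- spray_mid (a point): Bystander: yellow spray can 66 mm in diameter, 190 mm high, upright; its centre.
- tin_mid (a point): Bystander: green tin 100 mm in diameter, 110 mm high, upright; its centre.
- offcut_mid (a point): Bystander: upright steel tube offcut 60 mm in diameter, 90 mm high; its centre.
- hammer_mid (a point): Bystander: hammer with wooden handle, 260 mm long, lying flat; its middle.

How it is judged (in metres and radians):
On the way, in this order (a step that is already met when the one before it is completed fails the run):
1. the shaft is pushed in and held against its inner stop with at least 3 N on the stop, lock open (contact force between shaft_c0 and thrust_c1 above 3 N and value of joint lock below 0.4 rad), for 0.2 s.
2. then it is pulled out and held against its outer stop with at least 3 N on the stop, lock open (contact force between shaft_c0 and thrust_c0 above 3 N and value of joint lock below 0.4 rad), for 0.2 s.
3. then it stands within 2 mm of halfway between the stops, let go, with the lock still open (y of seat_c0 in the frame of hub between -0.167 and -0.163 m and value of joint lock below 0.4 rad and contact force between the fingers and shaft below 0.1 N), for 0.2 s.
At the end, for the whole second after the job is handed in: The shaft stands within 2 mm of halfway between its two stops, and the lock lever is over at 0.8 rad or more (y of seat_c0 in the frame of hub between -0.167 and -0.163 m and value of joint lock above 0.8 rad); the robot touches nothing.
It fails at once if a stop is loaded with 40 N or more (contact force between shaft_c0 and thrust_c0 above 40 N or contact force between shaft_c0 and thrust_c1 above 40 N).
It fails at once if one of the other things on the bench is moved by more than 30 mm (distance of any of wrench_mid, bearing_mid, gear_mid, spray_mid, tin_mid, offcut_mid, hammer_mid from where it was at the start of the episode above 0.03 m).
It also fails if it takes over 70 s, if anything falls off the work surface, if the arm or the gripper's body presses on something with over 40 N, if the wrist force passes 120 N, or if a joint passes its speed limit or range.

## Working session

There is one attempt and no reset: what is moved stays moved. The work goes in short steps, Python scripts to look and compute and a shell command to move; the robot and the scene stay as the last step left them, time stands still between calls to the robot, and variables do not carry over. Pictures are saved under pics/ and viewed, about 8 in all and at most 12, crops included, and the job is handed in when it is done.

```bash
mkdir -p pics; cat > h.py <<'E'
import numpy as np, cv2
from plant import r
def cam(n):
    i=r.camera_info(n); f=200/np.tan(np.radians(i["fovy"])/2); return f,i["cx"],i["cy"],np.array(i["camera_from_world"])
def cloud(n,d):
    f,cx,cy,T=cam(n); v,u=np.mgrid[0:400,0:640]
    p=np.stack([(u-cx)/f*d,(v-cy)/f*d,d,np.ones_like(d)],-1)
    return (p@np.linalg.inv(T).T)[...,:3]
def proj(n,p):
    f,cx,cy,T=cam(n); q=T@np.r_[p,1]; return f*q[0]/q[2]+cx,f*q[1]/q[2]+cy
E
python3 - <<'E'
from h import *
ims=[]
for n in("side","top"):
    im,d=r.capture(n); np.savez(n+".npz",im=im,d=d); ims.append(im)
    P=cloud(n,d); print(n,np.linalg.inv(cam(n)[3])[:3,3].round(3))
    for q in("hub","gearbox","lock_tip","lock","axis","spray_mid","tin_mid","offcut_mid","hammer_mid","wrench_mid","gear_mid","bearing_mid"):
        for m in r.masks_of(q,n)[:1]:
            k=m["pixels"]&(d>0)
            print(q,round(m["score"],2),np.round(m["rect"]),np.median(P[k],0).round(3) if k.any() else None, np.percentile(P[k],[3,97],axis=0).round(3).tolist() if k.any() else '')
cv2.imwrite("pics/a.png",cv2.resize(np.vstack(ims),(480,600))); cv2.imwrite("pics/top.png",ims[1]);cv2.imwrite("pics/side.png",ims[0])
print(r.get_state())
E
```

```text
side [0.183 0.736 1.077]
hub 0.68 [258. 241. 290. 280.] [0.587 0.173 0.088] [[0.569, 0.098, 0.049], [0.624, 0.197, 0.109]]
gearbox 0.89 [253. 179. 343. 277.] [0.557 0.035 0.102] [[0.494, -0.083, 0.01], [0.634, 0.193, 0.147]]
lock 0.67 [314. 180. 325. 194.] [ 0.54  -0.047  0.217] [[0.526, -0.054, 0.16], [0.558, -0.038, 0.228]]
axis 0.7 [253. 180. 343. 276.] [0.557 0.034 0.102] [[0.494, -0.083, 0.01], [0.634, 0.193, 0.147]]
spray_mid 0.88 [234. 324. 276. 384.] [0.471 0.437 0.161] [[0.451, 0.394, 0.002], [0.51, 0.456, 0.192]]
tin_mid 0.92 [345. 123. 374. 166.] [ 0.551 -0.408  0.088] [[0.512, -0.472, 0.012], [0.595, -0.39, 0.113]]
offcut_mid 0.93 [188. 308. 218. 342.] [0.659 0.401 0.054] [[0.631, 0.371, 0.001], [0.688, 0.43, 0.092]]
hammer_mid 0.6 [376. 136. 443. 163.] [ 0.411 -0.522  0.021] [[0.269, -0.561, -0.001], [0.51, -0.474, 0.029]]
wrench_mid 0.83 [238. 211. 277. 252.] [0.713 0.053 0.008] [[0.7, -0.046, 0.0], [0.735, 0.12, 0.011]]
gear_mid 0.81 [230. 285. 253. 307.] [0.635 0.269 0.014] [[0.605, 0.231, -0.0], [0.67, 0.297, 0.028]]
bearing_mid 0.55 [334. 238. 353. 252.] [ 0.442 -0.
[... 990 characters left out ...]
 -0.039, -0.004], [0.736, 0.117, 0.011]]
{'time_s': 1.3, 'joints': array([-6.07854858e+01,  2.05465129e+01,  6.82327030e-01, -2.59930485e-04,
       -7.01380013e+01, -1.65077351e+01]), 'qd': array([ 0.02445808, -0.00208209, -0.04735439,  0.05955107,  0.038153  ,
        0.08665917]), 'joint_torque': array([-1.07356573e-03, -5.82380176e+01,  2.93307245e+01,  7.00254455e+00,
        1.25881325e-02, -1.09118398e-05]), 'tcp_pos': array([ 0.14845698, -0.658439  ,  0.2265615 ]), 'eef_rot': array([100.13030143,  89.99779915, 112.8369922 ]), 'contact_force': array([ 0.24247439, -0.10980371,  0.37419961]), 'moment': array([ 0.01266234,  0.05734661, -0.02020553]), 'gripper_width': 0.08722616320017453}
```

View pics/side.png

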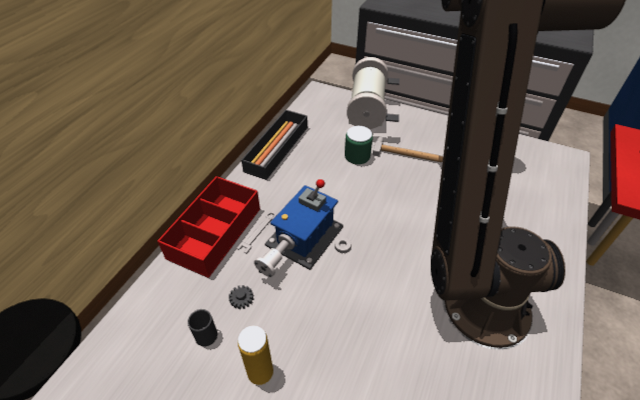

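View pics/top.png

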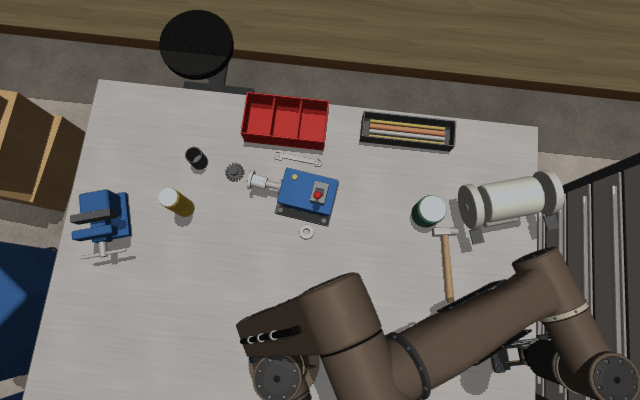

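```bash
python3 - <<'E'
from h import *
for n in("top","side"):
    z=np.load(n+".npz"); im,d=z["im"],z["d"]; P=cloud(n,d)
    hsv=cv2.cvtColor(im,cv2.COLOR_BGR2HSV)
    box=(P[...,0]>.4)&(P[...,0]<.72)&(P[...,1]>-.2)&(P[...,1]<.25)&(d>0)
    blue=(hsv[...,0]>100)&(hsv[...,0]<128)&(hsv[...,1]>120)&box&(abs(P[...,2]-.118)<.008)
    Q=P[blue]; (c,s,a)=cv2.minAreaRect(Q[:,:2].astype(np.float32)); print(n,"lid",len(Q),np.round(c,4),np.round(s,4),a,Q[:,2].mean())
    a=a-90 if a>45 else a
    yaw=np.radians(a)
    for it in range(3):
        xg=np.array([np.cos(yaw),np.sin(yaw)]); yg=np.array([-np.sin(yaw),np.cos(yaw)])
        l=(P[...,:2]-c)@yg; w=(P[...,:2]-c)@xg
        k=box&(l>.1)&(l<.3)&(abs(w)<.045)&(P[...,2]>.05)&(P[...,2]<.13)
        H=P[k]; L=l[k];W=w[k]
        if it==0: print("yaw",yaw,len(H))
    for t in np.arange(.1,.25,.008):
        s=(L>=t)&(L<t+.008)
        if s.sum()>2: print(round(t,3),s.sum(),"z",H[s,2].max().round(3),"w",W[s].min().round(3),W[s].max().round(3))
    red=box&((hsv[...,0]<8)|(hsv[...,0]>172))&(hsv[...,1]>150)&(P[...,2]>.15)
    R=P[red]; print("red",len(R),np.median(R,0),R.min(0),R.max(0))
E
python3 - <<'E'
import cv2
import numpy as np
a=cv2.imread('pics/top.png')[150:240,230:350];b=cv2.imread('pics/side.png')[170:285,235:350]
cv2.imwrite('pics/c.png',np.hstack([cv2.resize(x,(400,400),interpolation=2) for x in (a,b)]))
E
```

```text
top lid 1562 [ 0.5699 -0.0151] [0.1854 0.1247] 82.78187561035156 0.11752034525158452
yaw -0.12598003641787134 372
0.1 21 z 0.107 w -0.025 0.026
0.108 15 z 0.092 w -0.008 0.013
0.116 15 z 0.09 w -0.01 0.011
0.124 17 z 0.095 w -0.009 0.011
0.132 15 z 0.089 w -0.009 0.011
0.14 16 z 0.094 w -0.009 0.013
0.148 36 z 0.101 w -0.019 0.021
0.156 27 z 0.1 w -0.019 0.022
0.164 28 z 0.105 w -0.019 0.02
0.172 31 z 0.103 w -0.019 0.022
0.18 27 z 0.097 w -0.019 0.02
0.188 27 z 0.102 w -0.019 0.022
0.196 67 z 0.113 w -0.033 0.036
0.204 30 z 0.113 w -0.03 0.03
red 43 [ 0.53574314 -0.05225553  0.22341753] [ 0.52561103 -0.06451179  0.21580259] [ 0.54913698 -0.04200307  0.23091514]
side lid 1517 [ 0.5708 -0.0117] [0.1866 0.1266] 82.17250061035156 0.11824670693051625
yaw -0.1366156365472118 651
0.1 90 z 0.105 w -0.027 0.024
0.108 21 z 0.09 w -0.011 0.006
0.116 19 z 0.089 w -0.012 0.008
0.124 22 z 0.091 w -0.013 0.009
0.132 19 z 0.089 w -0.013 0.011
0.14 12 z 0.095 w -0.02 0.009
0.148 38 z 0.101 w -0.023 0.02
0.156 38 z 0.102 w -0.023 0.02
0.164 41 z 0.1 w -0.022 0.017
0.172 38 z 0.101 w -0.022 0.014
0.18 44 z 0.1 w -0.023 0.015
0.188 13 z 0.1 w -0.023 0.009
0.196 55 z 0.111 w -0.035 0.023
0.204 199 z 0.111 w -0.034 0.034
red 47 [ 0.53518738 -0.04298135  0.22168522] [ 0.52600401 -0.05317041  0.2083656 ] [ 0.54748595 -0.03688846  0.23064815]
```

View pics/c.png

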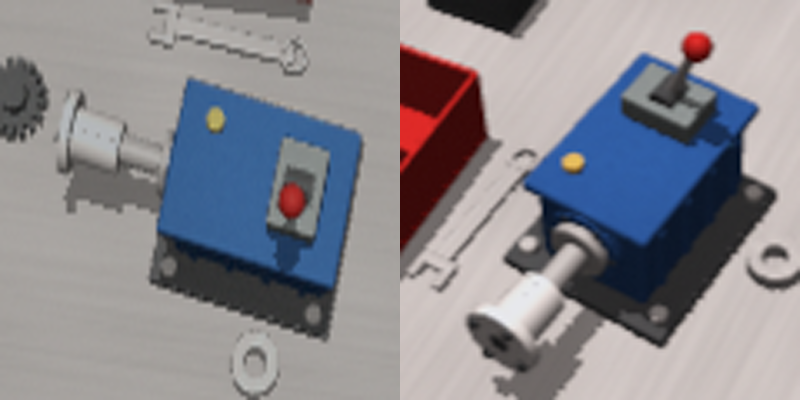

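```bash
cat >> h.py <<'E'
from scipy.spatial.transform import Rotation as Ro
YAW=-0.131; C=np.array([0.5704,-0.0134])
XG=np.array([np.cos(YAW),np.sin(YAW),0]); YG=np.array([-np.sin(YAW),np.cos(YAW),0])
def w(l,x,z): return np.r_[C,0]+l*YG+x*XG+np.array([0,0,z])
def st(tgt=None,jaw=None):
    s=r.get_state(); R=Ro.from_euler("xyz",s["eef_rot"],degrees=True); M=R.as_matrix()
    p=s["tcp_pos"]; g=p-np.r_[C,0]
    print("t",s["time_s"],"p",p.round(4),"l,x",(g@YG).round(4),(g@XG).round(4),"F(xg,yg,z)",(s["contact_force"]@np.c_[XG,YG,[0,0,1]]).round(1),"w",s["gripper_width"].round(4),"j",s["joints"].round(1))
    print("tool axes in (xg,yg,z):",(np.c_[XG,YG,[0,0,1]].T@M).round(3).tolist())
    if jaw is not None:
        D=np.c_[[0,0,-1],jaw,np.cross([0,0,-1],jaw)]; print("rotvec",(R.inv()*Ro.from_matrix(D)).as_rotvec().round(4)); M=D
    if tgt is not None: print("shift cm (after turn)",((tgt-p)@M*100).round(2))
E
python3 -c "
from h import *
st(w(.171,0,.058),XG); st(w(.171,0,.058),-XG)"
```

```text
Traceback (most recent call last):
  File "h.py", line 18, in st
    print("t",s["time_s"],"p",p.round(4),"l,x",(g@YG).round(4),(g@XG).round(4),"F(xg,yg,z)",(s["contact_force"]@np.c_[XG,YG,[0,0,1]]).round(1),"w",s["gripper_width"].round(4),"j",s["joints"].round(1))
                                                                                                                                                   ^^^^^^^^^^^^^^^^^^^^^^^^
AttributeError: 'float' object has no attribute 'round'
```

```bash
sed -i 's/s\["gripper_width"\].round(4)/round(s["gripper_width"],4)/' h.py
python3 -c "
from h import *
st(w(.171,0,.058),XG); st(w(.171,0,.058),-XG)"
```

```text
t 1.3 p [ 0.1485 -0.6584  0.2266] l,x -0.6946 -0.3341 F(xg,yg,z) [ 0.3 -0.1  0.4] w 0.0872 j [-60.8  20.5   0.7  -0.  -70.1 -16.5]
tool axes in (xg,yg,z): [[-0.0, -0.346, 0.938], [0.0, 0.938, 0.346], [-1.0, 0.0, -0.0]]
rotvec [ 1.9236 -0.     -0.    ]
shift cm (after turn) [ 16.86  33.41 -86.56]
t 1.3 p [ 0.1485 -0.6584  0.2266] l,x -0.6946 -0.3341 F(xg,yg,z) [ 0.3 -0.1  0.4] w 0.0872 j [-60.8  20.5   0.7  -0.  -70.1 -16.5]
tool axes in (xg,yg,z): [[-0.0, -0.346, 0.938], [0.0, 0.938, 0.346], [-1.0, 0.0, -0.0]]
rotvec [-1.218  0.    -0.   ]
shift cm (after turn) [ 16.86 -33.41  86.56]
```

```bash
python3 -m creep '[[-0.1353,0,0,-1.2,0,0,100],[-0.1353,0,0,-1.2,0,0,100],[-0.1353,0,0,-1.2,0,0,100],[-0.1353,0,0,-1.2,0,0,100],[-0.1353,0,0,-1.2,0,0,100],[-0.1353,0,0,-1.2,0,0,100],[-0.1353,0,0,-1.2,0,0,100],[-0.1353,0,0,-1.2,0,0,100]]'
python3 -m creep '[[-0.1353,0,0,0,0,0,100],[0,0,0,0,-1.6,4.1,100],[0,0,0,0,-1.6,4.1,100],[0,0,0,0,-1.6,4.1,100],[0,0,0,0,-1.6,4.1,100],[0,0,0,0,-1.6,4.1,100],[0,0,0,0,-1.6,4.1,100],[0,0,0,0,-1.6,4.1,100]]'
python3 -m creep '[[0,0,0,0,-1.6,4.1,100],[0,0,0,0,-1.6,4.1,100],[0,0,0,0,-1.6,4.1,100],[0,0,0,0,-1.6,4.1,100],[0,0,0,0,-1.6,4.1,100],[0,0,0,0,-1.6,4.1,100],[0,0,0,0,-1.6,4.1,100],[0,0,0,0,0,0,100]]'
python3 -c "
from h import *
st(w(.171,0,.058),-XG)"
```

```text
time_s: 2.1
tcp_pos: [0.1485, -0.6584, 0.3231]
eef_rot: [-69.1, 90.0, 5.9]
contact_force: [-0.5, -0.2, -0.1]
gripper_width: 0.0879
time_s: 2.9
tcp_pos: [0.2975, -0.387, 0.3228]
eef_rot: [-111.9, 90.0, -29.4]
contact_force: [2.0, -0.2, -0.5]
gripper_width: 0.0876
time_s: 3.7
tcp_pos: [0.4476, -0.1152, 0.3224]
eef_rot: [-38.6, 90.0, 44.1]
contact_force: [0.1, -0.2, -0.8]
gripper_width: 0.0877
t 3.7 p [ 0.4476 -0.1152  0.3224] l,x -0.1169 -0.1085 F(xg,yg,z) [ 0.2 -0.2 -0.8] w 0.0877 j [ 10.1  -3.1 -15.4  -0.  -77.6 -17.3]
tool axes in (xg,yg,z): [[0.0, -1.0, -0.004], [0.001, -0.004, 1.0], [-1.0, -0.0, 0.001]]
rotvec [0.004  0.0005 0.0004]
shift cm (after turn) [ 26.44 -10.85  28.79]
```

```bash
python3 -m creep '[[0,0,0,0,-1.55,4.11,100],[0,0,0,0,-1.55,4.11,100],[0,0,0,0,-1.55,4.11,100],[0,0,0,0,-1.55,4.11,100],[0,0,0,0,-1.55,4.11,100],[0,0,0,0,-1.55,4.11,100],[0,0,0,0,-1.55,4.11,100],[0,0,0,0,0,0,100]]'
python3 -m creep '[[0,0,0,4,0,0,100],[0,0,0,4,0,0,100],[0,0,0,4,0,0,100],[0,0,0,0,0,0,100],[0,0,0,0,0,0,100]]'
python3 - <<'E'
from h import *
st(w(.171,0,.058),-XG)
ims=[]
for n,(a,b,c,d) in(("top",(130,250,200,350)),("side",(170,300,220,370))):
    im,_=r.capture(n)
    for k in (w(.171,0,.075),w(.147,0,.075),w(.207,0,.075),r.get_state()["tcp_pos"]):
        u,v=proj(n,k); cv2.circle(im,(int(u),int(v)),1,(0,255,0),-1)
    ims.append(cv2.resize(im[a:b,c:d],(400,400)))
cv2.imwrite("pics/d.png",np.hstack(ims))
E
```

```text
time_s: 4.5
tcp_pos: [0.5925, 0.1559, 0.3206]
eef_rot: [121.7, 89.9, -155.7]
contact_force: [-0.7, -0.3, -0.4]
gripper_width: 0.0876
time_s: 5.0
tcp_pos: [0.5913, 0.1517, 0.2035]
eef_rot: [-175.3, 89.9, -92.8]
contact_force: [0.6, -0.2, 0.5]
gripper_width: 0.088
t 5.0 p [0.5913 0.1517 0.2035] l,x 0.1664 -0.0009 F(xg,yg,z) [ 0.6 -0.1  0.5] w 0.088 j [ 32.7  15.4  -9.8   0.1 -64.8 -40.3]
tool axes in (xg,yg,z): [[0.0, -1.0, 0.0], [-0.001, 0.0, 1.0], [-1.0, -0.0, -0.001]]
rotvec [-0.0003 -0.0011  0.0001]
shift cm (after turn) [14.55 -0.09  0.46]
```

View pics/d.png

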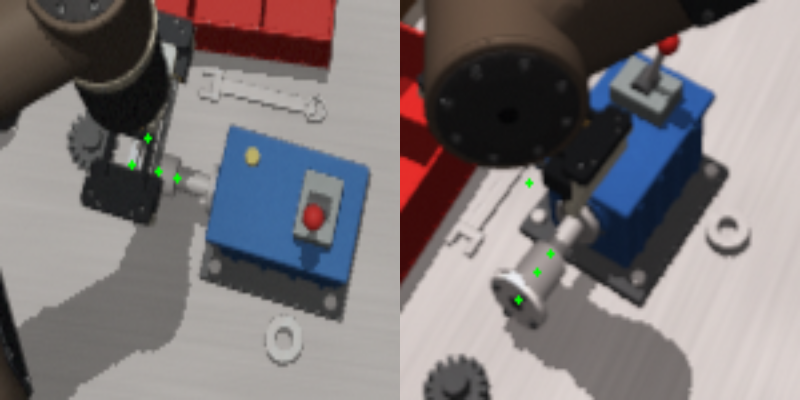

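```bash
python3 -m creep '[[0,0,0,0,0,0.4,100],[0,0,0,3,0,0,100],[0,0,0,3,0,0,100],[0,0,0,3,0,0,100],[0,0,0,2,0,0,100],[0,0,0,0,0,0,100]]'
python3 -c "
from h import *
st(w(.171,0,.058),-XG)"
```

```text
time_s: 5.7
tcp_pos: [0.5905, 0.156, 0.091]
eef_rot: [122.2, 89.8, -155.4]
contact_force: [0.0, -0.2, 0.8]
gripper_width: 0.0876
t 5.7 p [0.5905 0.156  0.091 ] l,x 0.1706 -0.0022 F(xg,yg,z) [ 0.1 -0.2  0.8] w 0.0876 j [ 33.1  21.4 -17.3  -0.  -51.5 -40.6]
tool axes in (xg,yg,z): [[-0.003, -1.0, 0.001], [-0.002, 0.001, 1.0], [-1.0, 0.003, -0.002]]
rotvec [-0.0005 -0.0016 -0.0026]
shift cm (after turn) [ 3.3  -0.22  0.04]
```

```bash
python3 -m creep '[[0,0,0,1.7,-0.22,0,100],[0,0,0,1.6,0,0,100],[0,0,0,0,0,0,100]]' 40
python3 -m creep '[[0,0,0,0,0,0,20],[0,0,0,0,0,0,20],[0,0,0,0,0,0,20],[0,0,0,0,0,0,20],[0,0,0,0,0,0,20],[0,0,0,0,0,0,20],[0,0,0,0,0,0,20],[0,0,0,0,0,0,20]]' 40
python3 -c "
from h import *
st(w(.171,0,.058),-XG)"
```

```text
time_s: 6.0
tcp_pos: [0.5937, 0.1561, 0.0598]
eef_rot: [121.2, 90.0, -156.3]
contact_force: [-0.5, 1.4, -0.8]
gripper_width: 0.0876
time_s: 6.8
tcp_pos: [0.594, 0.156, 0.0597]
eef_rot: [-74.4, 90.0, 8.1]
contact_force: [2.2, -0.8, -0.3]
gripper_width: 0.0431
t 6.8 p [0.594  0.156  0.0597] l,x 0.1711 0.0013 F(xg,yg,z) [ 2.3 -0.5 -0.3] w 0.0431 j [ 32.9  23.6 -18.8   0.  -47.6 -40.5]
tool axes in (xg,yg,z): [[0.001, -1.0, 0.0], [0.0, 0.0, 1.0], [-1.0, -0.001, 0.0]]
rotvec [-0.0001  0.0002  0.0006]
shift cm (after turn) [ 0.17  0.13 -0.01]
```

```bash
for i in 1 2 3; do python3 -m creep '[[0,0,0,0,0,-0.1,20],[0,0,0,0,0,-0.1,20]]' >/dev/null; python3 -c "
from h import *
st()"|head -1; done
```

```text
t 7.0 p [0.5939 0.1547 0.0598] l,x 0.1698 0.0014 F(xg,yg,z) [ 1.2  4.1 -0.4] w 0.0433 j [ 32.8  23.5 -18.9  -0.  -47.5 -40.3]
t 7.2 p [0.5935 0.1524 0.0598] l,x 0.1674 0.0013 F(xg,yg,z) [2.5 3.7 0. ] w 0.0433 j [ 32.6  23.5 -19.    0.  -47.5 -40.1]
t 7.4 p [0.5932 0.1501 0.0598] l,x 0.1651 0.0012 F(xg,yg,z) [3.2 2.9 0.7] w 0.0433 j [ 32.5  23.4 -19.1   0.  -47.5 -40. ]
```

```bash
cat > f.py <<'E'
from h import *
import sys
s=r.get_state(); f=s["contact_force"]@YG; print("t",s["time_s"],"l",((s["tcp_pos"]-np.r_[C,0])@YG).round(5),"Fy",f.round(1),"w",round(s["gripper_width"],4)); sys.exit(abs(f)>6.5)
E
python3 -m creep '[[0,0,0,0,0,-0.1,20],[0,0,0,0,0,0,20]]' >/dev/null; python3 f.py &&
python3 -m creep '[[0,0,0,0,0,-0.1,20],[0,0,0,0,0,0,20]]' >/dev/null&& python3 f.py &&
python3 -m creep '[[0,0,0,0,0,-0.1,20],[0,0,0,0,0,0,20]]' >/dev/null&& python3 f.py &&
python3 -m creep '[[0,0,0,0,0,-0.1,20],[0,0,0,0,0,0,20]]' >/dev/null&& python3 f.py &&
python3 -m creep '[[0,0,0,0,0,-0.1,20],[0,0,0,0,0,0,20]]' >/dev/null&& python3 f.py &&
python3 -m creep '[[0,0,0,0,0,-0.1,20],[0,0,0,0,0,0,20]]' >/dev/null&& python3 f.py
```

```text
t 7.6 l 0.16402 Fy 3.5 w 0.0429False
```

```bash
sed -i 's/sys.exit(abs(f)>6.5)/sys.exit(int(abs(f)>6.5))/' f.py
python3 -m creep '[[0,0,0,0,0,-0.1,20],[0,0,0,0,0,0,20]]' >/dev/null&& python3 f.py &&
python3 -m creep '[[0,0,0,0,0,-0.1,20],[0,0,0,0,0,0,20]]' >/dev/null&& python3 f.py &&
python3 -m creep '[[0,0,0,0,0,-0.1,20],[0,0,0,0,0,0,20]]' >/dev/null&& python3 f.py &&
python3 -m creep '[[0,0,0,0,0,-0.1,20],[0,0,0,0,0,0,20]]' >/dev/null&& python3 f.py &&
python3 -m creep '[[0,0,0,0,0,-0.1,20],[0,0,0,0,0,0,20]]' >/dev/null&& python3 f.py &&
python3 -m creep '[[0,0,0,0,0,-0.1,20],[0,0,0,0,0,0,20]]' >/dev/null&& python3 f.py &&
python3 -m creep '[[0,0,0,0,0,-0.1,20],[0,0,0,0,0,0,20]]' >/dev/null&& python3 f.py &&
python3 -m creep '[[0,0,0,0,0,-0.1,20],[0,0,0,0,0,0,20]]' >/dev/null&& python3 f.py
```

```text
t 7.8 l 0.16382 Fy 6.2 w 0.0431
t 8.0 l 0.16373 Fy 9.1 w 0.0431
```

```bash
python3 -m creep '[[0,0,0,0,0,-0.1,20],[0,0,0,0,0,0,20]]' >/dev/null; python3 f.py ;
python3 -m creep '[[0,0,0,0,0,-0.07,20],[0,0,0,0,0,0,20],[0,0,0,0,0,0,20],[0,0,0,0,0,0,20]]'>/dev/null;  python3 f.py ;python3 -m creep '[[0,0,0,0,0,0,20],[0,0,0,0,0,0,20],[0,0,0,0,0,0,20]]'>/dev/null;  python3 f.py
```

```text
t 8.2 l 0.16358 Fy 13.6 w 0.0432
t 8.6 l 0.16351 Fy 15.6 w 0.0432
t 8.9 l 0.16351 Fy 14.7 w 0.0428
```

```bash

python3 -m creep '[[0,0,0,0,0,0.2,20],[0,0,0,0,0,0.2,20],[0,0,0,0,0,0.2,20],[0,0,0,0,0,0,20]]' >/dev/null; python3 f.py &&
python3 -m creep '[[0,0,0,0,0,0.1,20],[0,0,0,0,0,0.1,20],[0,0,0,0,0,0,20]]' >/dev/null&& python3 f.py &&
python3 -m creep '[[0,0,0,0,0,0.1,20],[0,0,0,0,0,0.1,20],[0,0,0,0,0,0,20]]' >/dev/null&& python3 f.py &&
python3 -m creep '[[0,0,0,0,0,0.1,20],[0,0,0,0,0,0,20]]' >/dev/null&& python3 f.py &&
python3 -m creep '[[0,0,0,0,0,0.1,20],[0,0,0,0,0,0,20]]' >/dev/null&& python3 f.py &&
python3 -m creep '[[0,0,0,0,0,0.1,20],[0,0,0,0,0,0,20]]' >/dev/null&& python3 f.py &&
python3 -m creep '[[0,0,0,0,0,0.1,20],[0,0,0,0,0,0,20]]' >/dev/null&& python3 f.py &&
python3 -m creep '[[0,0,0,0,0,0.1,20],[0,0,0,0,0,0,20]]' >/dev/null&& python3 f.py &&
python3 -m creep '[[0,0,0,0,0,0.1,20],[0,0,0,0,0,0,20]]' >/dev/null&& python3 f.py &&
python3 -m creep '[[0,0,0,0,0,0.1,20],[0,0,0,0,0,0,20]]' >/dev/null&& python3 f.py
```

```text
t 9.3 l 0.16532 Fy -2.3 w 0.0433
t 9.6 l 0.16721 Fy -3.3 w 0.043
t 9.9 l 0.16927 Fy -2.7 w 0.0432
t 10.1 l 0.17036 Fy -1.6 w 0.0433
t 10.3 l 0.17146 Fy -3.4 w 0.0433
t 10.5 l 0.17253 Fy -1.6 w 0.043
t 10.7 l 0.17361 Fy -2.1 w 0.0431
t 10.9 l 0.17475 Fy -3.0 w 0.0431
t 11.1 l 0.17589 Fy -2.6 w 0.043
t 11.3 l 0.17696 Fy -2.2 w 0.0435
```

```bash

python3 -m creep '[[0,0,0,0,0,0.1,20],[0,0,0,0,0,0,20]]' >/dev/null; python3 f.py &&
python3 -m creep '[[0,0,0,0,0,0.1,20],[0,0,0,0,0,0,20]]' >/dev/null&& python3 f.py &&
python3 -m creep '[[0,0,0,0,0,0.1,20],[0,0,0,0,0,0,20]]' >/dev/null&& python3 f.py &&
python3 -m creep '[[0,0,0,0,0,0.1,20],[0,0,0,0,0,0,20]]' >/dev/null&& python3 f.py &&
python3 -m creep '[[0,0,0,0,0,0.1,20],[0,0,0,0,0,0,20]]' >/dev/null&& python3 f.py &&
python3 -m creep '[[0,0,0,0,0,0.1,20],[0,0,0,0,0,0,20]]' >/dev/null&& python3 f.py &&
python3 -m creep '[[0,0,0,0,0,0.1,20],[0,0,0,0,0,0,20]]' >/dev/null&& python3 f.py &&
python3 -m creep '[[0,0,0,0,0,0.1,20],[0,0,0,0,0,0,20]]' >/dev/null&& python3 f.py &&
python3 -m creep '[[0,0,0,0,0,0.1,20],[0,0,0,0,0,0,20]]' >/dev/null&& python3 f.py &&
python3 -m creep '[[0,0,0,0,0,0.1,20],[0,0,0,0,0,0,20]]' >/dev/null&& python3 f.py &&
python3 -m creep '[[0,0,0,0,0,0.1,20],[0,0,0,0,0,0,20]]' >/dev/null&& python3 f.py &&
python3 -m creep '[[0,0,0,0,0,0.1,20],[0,0,0,0,0,0,20]]' >/dev/null&& python3 f.py
```

```text
t 11.5 l 0.17751 Fy -4.5 w 0.0429
t 11.7 l 0.17765 Fy -8.3 w 0.0428
```

```bash
python3 -m creep '[[0,0,0,0,0,0.1,20],[0,0,0,0,0,0,20]]' >/dev/null; python3 f.py ;
python3 -m creep '[[0,0,0,0,0,0.08,20],[0,0,0,0,0,0,20],[0,0,0,0,0,0,20],[0,0,0,0,0,0,20]]'>/dev/null;  python3 f.py ;python3 -m creep '[[0,0,0,0,0,0,20],[0,0,0,0,0,0,20],[0,0,0,0,0,0,20]]'>/dev/null;  python3 f.py
```

```text
t 11.9 l 0.17779 Fy -10.1 w 0.0432
t 12.3 l 0.17787 Fy -13.3 w 0.0434
t 12.6 l 0.17786 Fy -13.7 w 0.0431
```

```bash
python3 -m creep '[[0,0,0,0,0,-0.2,20],[0,0,0,0,0,-0.2,20],[0,0,0,0,0,-0.2,20],[0,0,0,0,0,-0.2,20],[0,0,0,0,0,-0.2,20],[0,0,0,0,0,-0.1,20],[0,0,0,0,0,0,20],[0,0,0,0,0,0,20]]' >/dev/null; python3 f.py
```

```text
t 13.4 l 0.17017 Fy 2.9 w 0.0434
```

```bash
python3 -m creep '[[0,0,0,0,0,0.1,20],[0,0,0,0,0,0.1,20],[0,0,0,0,0,0,20],[0,0,0,0,0,0,20]]' >/dev/null; python3 f.py
```

```text
t 13.8 l 0.171 Fy -1.9 w 0.0431
```

```bash
python3 -m creep '[[0,0,0,0,0,-0.06,20],[0,0,0,0,0,0,20]]' >/dev/null; python3 f.py; python3 -m creep '[[0,0,0,0,0,0,100],[0,0,0,0,0,0,100],[0,0,0,0,0,0,100],[0,0,0,0,0,0,100],[0,0,0,0,0,0,100],[0,0,0,0,0,0,100],[0,0,0,0,0,0,100]]'; python3 f.py
python3 -c "
from h import *
st(w(.171,0,.058),-XG)"
```

```text
t 14.0 l 0.17101 Fy -2.2 w 0.0434
time_s: 14.7
tcp_pos: [0.5936, 0.1565, 0.0595]
eef_rot: [92.7, 90.0, 175.2]
contact_force: [0.6, 0.8, 0.2]
gripper_width: 0.0868
t 14.7 l 0.17148 Fy 0.9 w 0.0868
t 14.7 p [0.5936 0.1565 0.0595] l,x 0.1715 0.0008 F(xg,yg,z) [0.5 0.9 0.2] w 0.0868 j [ 33.   23.6 -18.8  -0.  -47.6 -40.5]
tool axes in (xg,yg,z): [[-0.0, -1.0, 0.0], [-0.0, 0.0, 1.0], [-1.0, 0.0, -0.0]]
rotvec [-0.0003 -0.     -0.0001]
shift cm (after turn) [ 0.15  0.08 -0.05]
```

```bash
python3 -m creep '[[0,0,0,-2,0,0,100],[0,0,0,-3,0,0,100],[0,0,0,-3,0,0,100],[0,0,0,-4,0,0,100],[0,0,0,-4,0,0,100],[0,0,0,-4,0,0,100],[0,0,0,-4,0,0,60],[0,0,0,0,0,0,0]]'
python3 -m creep '[[0,0,0,0,4,0,0],[0,0,0,0,4.6,0,0],[0,0,0,0,0,-4.2,0],[0,0,0,0,0,-4.2,0],[0,0,0,0,0,-4.2,0],[0,0,0,0,0,-4.2,0],[0,0,0,0,0,-4.2,0],[0,0,0,0,0,0,0]]'
python3 - <<'E'
from h import *
st(w(-.038,-.085,.195),-XG)
ims=[]
for n,(a,b,c,d) in(("top",(130,250,200,350)),("side",(170,300,220,370))):
    im,_=r.capture(n); ims.append(cv2.resize(im[a:b,c:d],(400,400)))
cv2.imwrite("pics/e.png",np.hstack(ims))
E
```

```text
time_s: 15.5
tcp_pos: [0.5961, 0.157, 0.3064]
eef_rot: [-61.5, 89.4, 21.0]
contact_force: [0.2, -0.2, -0.3]
gripper_width: 0.0767
time_s: 16.3
tcp_pos: [0.4798, -0.0439, 0.2997]
eef_rot: [-135.4, 90.0, -53.1]
contact_force: [0.2, 0.8, -0.0]
gripper_width: 0.013
t 16.3 p [ 0.4798 -0.0439  0.2997] l,x -0.0421 -0.0859 F(xg,yg,z) [ 0.1  0.8 -0. ] w 0.013 j [ 18.2  -0.5 -15.8   0.  -74.7 -26. ]
tool axes in (xg,yg,z): [[0.0, -1.0, 0.004], [-0.0, 0.004, 1.0], [-1.0, -0.0, -0.0]]
rotvec [-0.0039 -0.0002  0.0002]
shift cm (after turn) [10.47 -0.09  0.41]
```

View pics/e.png

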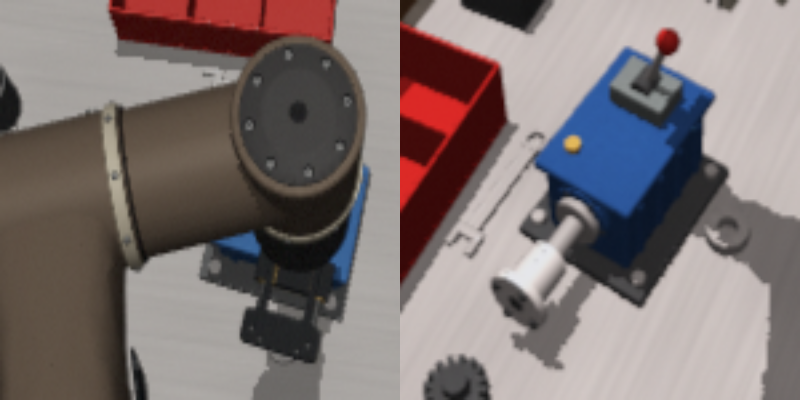

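```bash
python3 -m creep '[[0,0,0,3,0,0.4,0],[0,0,0,3,0,0,0],[0,0,0,3,0,0,0],[0,0,0,1.5,0,0,0],[0,0,0,0,0,0,0],[0,0,0,0,0,0,0]]'
python3 -c "
from h import *
st(w(-.038,.01,.195),-XG)"
python3 -m creep '[[0,0,0,0,-1,0,0],[0,0,0,0,-1,0,0],[0,0,0,0,-1,0,0],[0,0,0,0,-1,0,0],[0,0,0,0,-1,0,0],[0,0,0,0,-1,0,0]]'
python3 -m creep '[[0,0,0,0,-0.5,0,0],[0,0,0,0,-0.5,0,0]]'
python3 -m creep '[[0,0,0,0,-0.5,0,0],[0,0,0,0,0,0,0]]'
python3 -c "
from h import *
st(w(-.038,.01,.195),-XG)"
```

```text
time_s: 17.0
tcp_pos: [0.482, -0.0357, 0.195]
eef_rot: [-168.1, 90.0, -85.6]
contact_force: [0.3, 0.2, 1.2]
gripper_width: 0.0007
t 17.0 p [ 0.482  -0.0357  0.195 ] l,x -0.0337 -0.0848 F(xg,yg,z) [0.3 0.3 1.2] w 0.0007 j [ 19.2   3.7 -25.5   0.  -60.8 -26.6]
tool axes in (xg,yg,z): [[0.0, -1.0, -0.001], [-0.0, -0.001, 1.0], [-1.0, -0.0, -0.0]]
rotvec [ 0.0011 -0.0003  0.0001]
shift cm (after turn) [-0.   -9.48 -0.43]
time_s: 17.6
tcp_pos: [0.5419, -0.0446, 0.1945]
eef_rot: [119.5, 90.0, -158.0]
contact_force: [-1.1, 0.6, 1.8]
gripper_width: 0.0004
time_s: 17.8
tcp_pos: [0.5513, -0.0458, 0.1943]
eef_rot: [99.7, 90.0, -177.9]
contact_force: [-0.8, 0.9, 0.4]
gripper_width: 0.0005
time_s: 18.0
tcp_pos: [0.5562, -0.0464, 0.1943]
eef_rot: [131.6, 90.0, -145.9]
contact_force: [-0.2, 0.0, 0.4]
gripper_width: 0.0009
t 18.0 p [ 0.5562 -0.0464  0.1943] l,x -0.0345 -0.0097 F(xg,yg,z) [-0.2 -0.   0.4] w 0.0009 j [ 15.3  11.  -16.9   0.  -62.1 -22.9]
tool axes in (xg,yg,z): [[-0.0, -1.0, 0.0], [-0.0, 0.0, 1.0], [-1.0, 0.0, -0.0]]
rotvec [-0.0004 -0.0001 -0.0001]
shift cm (after turn) [-0.07 -1.97 -0.35]
```

```bash
python3 -m creep '[[0,0,0,0,-0.5,-0.15,0],[0,0,0,0,-0.5,-0.15,0]]' |grep -E "pos|force"
python3 -m creep '[[0,0,0,0,-0.4,0,0],[0,0,0,0,0,0,0]]'|grep -E "pos|force"
python3 - <<'E'
from h import *
st()
ims=[]
for n,(a,b,c,d) in(("top",(130,250,200,350)),("side",(150,280,220,370))):
    im,_=r.capture(n); ims.append(cv2.resize(im[a:b,c:d],(400,400)))
cv2.imwrite("pics/f.png",np.hstack(ims))
E
```

```text
tcp_pos: [0.5654, -0.0506, 0.1946]
contact_force: [-0.6, 0.8, -0.2]
tcp_pos: [0.5698, -0.0513, 0.1945]
contact_force: [1.2, -0.9, 0.2]
t 18.4 p [ 0.5698 -0.0513  0.1945] l,x -0.0376 0.0044 F(xg,yg,z) [ 1.3 -0.8  0.2] w 0.0004 j [ 14.4  12.3 -15.2   0.  -62.5 -22. ]
tool axes in (xg,yg,z): [[0.0, -1.0, 0.001], [-0.0, 0.001, 1.0], [-1.0, -0.0, -0.0]]
```

View pics/f.png

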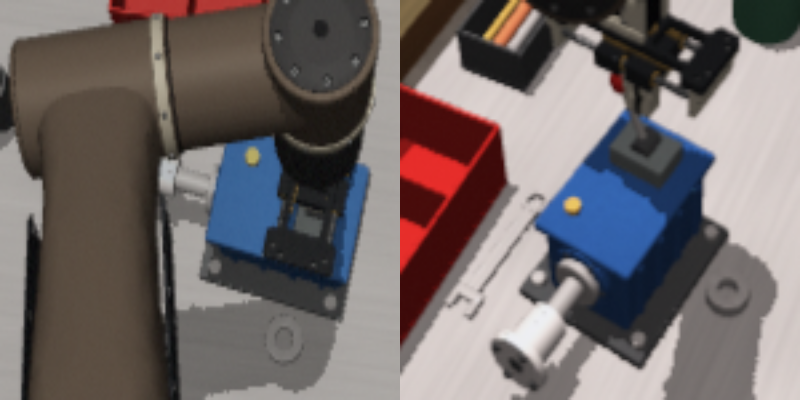

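The ball (617,83 in the right half) is ahead of the fingertip and swinging over, so I'll keep pushing until the stop is felt.

```bash
python3 -m creep '[[0,0,0,0,-0.4,0,0],[0,0,0,0,0,0,0]]'|grep -E "pos|force"
python3 -m creep '[[0,0,0,0,-0.3,0,0],[0,0,0,0,0,0,0]]'|grep -E "pos|force"
python3 -m creep '[[0,0,0,0,-0.3,0,0],[0,0,0,0,0,0,0]]'|grep -E "pos|force"
python3 -m creep '[[0,0,0,0,-0.2,0,0],[0,0,0,0,0,0,0]]'|grep -E "pos|force"
```

```text
tcp_pos: [0.5736, -0.0517, 0.1946]
contact_force: [0.4, -0.0, -0.2]
tcp_pos: [0.5765, -0.0521, 0.1945]
contact_force: [0.8, 0.2, -0.5]
tcp_pos: [0.5774, -0.0524, 0.1943]
contact_force: [-7.4, 3.7, 4.6]
tcp_pos: [0.5776, -0.0525, 0.1942]
contact_force: [-15.1, 4.5, 9.3]
```

Stop felt at the lever. Back off, retreat and check.

```bash
python3 -m creep '[[0,0,0,0,1,0,0],[0,0,0,0,3,0,0],[0,0,0,0,4,0,0],[0,0,0,-3,4,0,0],[0,0,0,-4,4,0,0],[0,0,0,-4,3,0,0],[0,0,0,0,0,0,0],[0,0,0,0,0,0,0]]'
python3 - <<'E'
from h import *
st()
ims=[]
for n,(a,b,c,d) in(("top",(130,250,200,350)),("side",(170,300,220,370))):
    im,dd=r.capture(n); ims.append(cv2.resize(im[a:b,c:d],(400,400)))
    P=cloud(n,dd); hsv=cv2.cvtColor(im,cv2.COLOR_BGR2HSV)
    g=P-np.r_[C,0]; l=g@YG; x=g@XG; z=P[...,2]
    red=((hsv[...,0]<8)|(hsv[...,0]>172))&(hsv[...,1]>150)&(z>.15)&(z<.24)&(abs(x)<.1)&(abs(l)<.1)
    print(n,"red",red.sum(),"l",np.median(l[red]),"x",np.median(x[red]),"z",np.median(z[red]))
    fl=(abs(x)<.04)&(l>.1)&(l<.3)&(z>.045)&(z<.115)&(dd>0); print("shaft end l (start .207):",np.percentile(l[fl],[90,95,98,100]).round(4) if fl.any() else None)
    z0=np.load(n+".npz"); P0=cloud(n,z0["d"]); g=P0-np.r_[C,0];l=g@YG; x=g@XG; z=P0[...,2]; fl=(abs(x)<.04)&(l>.1)&(l<.3)&(z>.045)&(z<.115); print(" at start",np.percentile(l[fl],[90,95,98,100]).round(4))
cv2.imwrite("pics/g.png",np.hstack(ims))
E
```

```text
time_s: 20.1
tcp_pos: [0.3977, -0.028, 0.3017]
eef_rot: [-58.9, 89.7, 23.7]
contact_force: [0.7, 0.4, -1.1]
gripper_width: 0.0003
t 20.1 p [ 0.3977 -0.028   0.3017] l,x -0.0371 -0.1694 F(xg,yg,z) [ 0.7  0.5 -1.1] w 0.0003 j [ 24.7  -9.8 -23.8   0.  -75.7 -32.2]
tool axes in (xg,yg,z): [[0.005, -1.0, -0.001], [0.003, -0.001, 1.0], [-1.0, -0.005, 0.003]]
top red 41 l -0.04171241856860931 x 0.0358747368071715 z 0.21959255379435394
shaft end l (start .207): [0.2018 0.2049 0.2067 0.2097]
 at start [0.2014 0.2046 0.2066 0.2097]
side red 51 l -0.03422996108183501 x 0.03651004586644405 z 0.2174678343217058
shaft end l (start .207): [0.2093 0.2101 0.2113 0.2152]
 at start [0.2093 0.2102 0.2122 0.2146]
```

View pics/g.png

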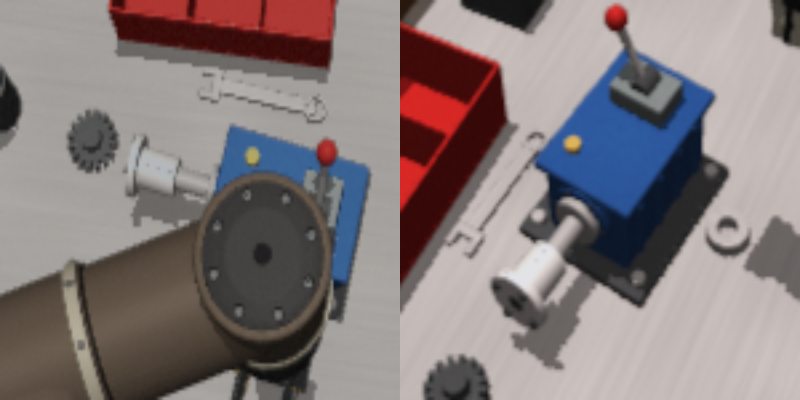

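```bash
python3 -c "
from plant import r
print(r.close_job())"
```

```text
the job is handed in; nothing more can be done
None
```

The end float check is done: the shaft is back at the middle of its float, the lock lever is thrown, and the job is handed in. It took about 20 s of the 70 s on the robot's clock.

- **Inner stop:** the gripper came up on it at 163.6 mm along the shaft axis (my own reference). I held it for about 0.7 s at roughly 15 N at the wrist, which is about 12 N on the stop after drag.
- **Outer stop:** it came up at 177.8 mm and was held for about 0.7 s at roughly 13.5 N at the wrist, about 10–11 N on the stop. The float is therefore about 14 mm, with its middle at 170.7 mm.
- **Middle:** I let go with the gripper reading 171.0 mm, about 0.3 mm off the middle. About 2 N of pull was still on the shaft at that moment, below its drag. Afterwards the depth images put the flange within about 1 mm of where it started, which fits: the gripper first took hold at 171.1 mm.
- **Lock lever:** I pushed the red ball over until the force rose to about 15 N at its end stop, then backed off. The images put the ball about 36 mm to the +x side of the pivot, which is about 0.97 rad.

In the last pictures the arm is clear of everything. The spanner, bearing ring and gear look unmoved. The tin, hammer, spray can and offcut were outside or only partly in the last crops; I did not measure them, but the arm stayed well above or clear of them. No check failed or disagreed. The gripper drifted 4–8 mm along the shaft direction during quick vertical moves, and I corrected this before the hub grasp and during the lever push.

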